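# Take the screwed-on grinder head off a spice mill whose thread hand is unknown

## Task

I want to refill the spice mill in the white rack: take the clear dust cap off it and stand the cap rim down, flat on the yellow plate. Then unscrew the mill's black grinder head; nobody remembers whether it has a right-hand or a left-hand thread, so try it one way and, if it stops, the other, and do not tear it off by force. Lift the head off and finish while holding it in the gripper, still and level, raised 5 cm or more from where it sat, and leave everything else as it stands.

Things in the scene. Friction and masses are not known exactly. Their poses are not given: they have to be found in the camera images.
- cover_mid (a point): Clear plastic dust cap over the mill's head: an upside-down cup 50 mm across, 40 mm tall, walls 2 mm, about 30 g. It hangs loosely, its top resting on the head's top (cap's top 140 mm above the step); raise it over 40 mm before moving it sideways. Point: its centre, half-way up (20 mm above its rim); z axis up.
- head_mid (a point): The mill's black plastic grinder head, under the dust cap at the start: round, 45 mm tall, about 60 g. Upper 26 mm: solid ribbed grip, 42 mm across; lower 19 mm: hollow skirt, 40.6 mm across, round the jar's neck. Point: its centre, half-way up; z axis up the screw axis, x axis within 0.1 rad of the rack's x axis at the start. Seated, this point is 115.5 mm above the step, its flat top 138 mm.
- head_grip (a point): Mid-height of the head's ribbed grip, on the screw axis (9.5 mm above head_mid). The quick thread's hand differs from start to start, unseen: from above it loosens counter-clockwise or clockwise. The wrong way it stops firmly within 0.3 rad. The right way it turns easily, not rising by itself; free after 0.9 rad, best at 1.1, stopped again at 1.35. Then lift straight up; clear of the jar after 20 mm.
- rack: White plastic spice rack fixed on the step: 78 mm deep (x axis), 336 mm long (y axis), deck 42 mm high, slots at y = -120, -40, 40, 120 mm. Origin: centre of its underside, on the step (height 0). Each slot holds a square glass jar: one is the mill (the slot changes), three are shakers with low domed steel tops 41 mm across, 117 mm above the step.
- rack_deck (a point): Centre of the rack's deck, 42 mm above the step. The jars are 46 mm square, shoulder 92 mm and mouth 112 mm above the step, neck 26 mm across (35 mm over the thread); they sit fast in their slots and neither turn nor come out.
- plate: Yellow melamine plate, loose, 220 mm across, 20 mm high, its flat floor 136 mm across and 5 mm above the step. Origin at the centre of its underside. It stands to the left or to the right of the rack.
- mortar: Black stone mortar with its pestle leaning in it, heavy (1.6 kg): 132 mm across, 82 mm high, the pestle sticking out 75 mm beyond the axis, to 155 mm high. Origin at the centre of its underside. Bystander, to be left alone.
- ramekin0_mid (a point): White ceramic ramekin, 80 mm across, 44 mm high, between the robot and the rack; this point is its centre, half-way up. Bystander.
- ramekin1_mid (a point): A second ramekin like the other, also between the robot and the rack; this point is its centre, half-way up. Bystander.
Not all that is in view belongs to the job. Several things have the shape of the plate; the one meant has the colours described above.

How it is judged:
By the outcome, as a careful person would: the job done as asked, in the order asked, and still so for the second after the job is handed in, while the arm keeps its last pose, push and grip.
It also fails if it takes over 59 s, if anything falls off the work surface, if the arm or the gripper's body presses on something with over 40 N, if the wrist force passes 120 N, or if a joint passes its speed limit or range.

## Robot

A 6-joint arm with a two-finger parallel gripper is mounted at the origin on the work surface. World frame = base frame: x ahead of the robot, y to its left, z up, the work surface at z = 0. Lengths are in m, angles in rad, forces in N, time in s.
With the tool pointing down it reaches from about 0.375 to 0.825 m from the base axis. Payload 5.5 kg.
Tool frame: the origin (TCP) lies between the finger pads; the fingertips stand 19 mm ahead of it and the grasp point (between the pads) is the TCP; z points along the fingers, y is the line along which they close (so a half turn about z gives the same grasp; the last joint's range is limited). The gripper opens to 85 mm and grips with 20 to 120 N. Pads are 22 mm wide; open, the fingers measure 114 mm over their backs; the gripper's body (76 mm by 85 mm) begins 54 mm behind the grasp point. The pads swing forward as they close: fully open they stand 13 mm farther back than shut.
Start: joints at [1.228, 0.314, -0.047, 1.21, 0, 1.571], TCP at [0.202, 0.565, 0.25] pointing down, gripper open.
Joint ranges: [-2.67, 2.67], [-0.69, 1.73], [-1.03, 1.25], [-2.08, 2.16], [-1.42, 1.45], [-3.14, 3.14]. Speed limits (rad/s): [2.39, 2.39, 3.01, 3.14, 3.14, 3.14].

## Interface

Orientations are given as a rotation vector (axis times angle).
In Python, from rig import env gives the robot as it stands. The module is installed in compiled form; this text tells all that it offers.
- The arm moves only by the tool play_rows, never from a script. Its argument "rows" is a list of rows, each an object of numbers: "grip": the gripper command: -1 is fully open, 1 is shut, values between are in proportion; "x", "y", "z": the shift along the tool's x, y, z in m; "yaw": the turn about the tool's z in degrees. A call has exactly 10 rows; each row is the pose to reach, as a shift and turn from the pose commanded when the call began, along the tool's axes at that moment; what a row does not reach only later rows make up. A row lasts 1/10 s, in which the tool goes at most 50 mm and 8.59 degrees, less where a joint would pass 70% of its speed; a pose out of reach is approached as far as the arm can. A call with a gripper value outside its range is refused whole. The fingers move at their own pace and stop on an object; "newtons" is the grip in N (left out, the last holds). Time passes only in rows, so rows that repeat a pose let the fingers close, or fill a call up. It gives the time, the measured TCP pose, the force, the opening and the grip force at its end, in the units of the state.
- env.get_obs(): the state, without advancing time (a new reading comes with each control period).
- env.snapshot(name): name is "scene" or "side" or "wrist"; returns a dict with "image" (480x640x3 uint8, red, green, blue), "camera_matrix" (3x3 intrinsics, pixels), "R" (3x3) and "t" (3): a world point X has camera coordinates R X + t; the wrist camera has in their place "tool_from_camera" (4x4, takes a point from camera to tool coordinates, whose origin is the TCP and whose axes are the flange's). Camera axes: x right, y down, z forward; pixel columns grow to the right and rows downward; lengths in m; the calibration is good to about 2 mm. A picture is of the moment at which its call begins: read the wrist's pose just before it. There is no depth.
- env.close_job(): hands the job in; it is judged then, once.
Trained networks look in a picture, given as the dict that the camera call returned (one of the last four; its "shot" number tells which), for a name from the list of things; names that differ only in an ending like _2 or _b are one class to them, and where a whole thing is asked for, a point or a joint stands for the part that bears it (a point fixed in the world has none). Each returns a list of dicts, best first, with "score" (0 to 1); they miss things now and then, are a little off and sometimes report something else, mostly with a low value. They report only what shows in the picture. A call takes as long as a camera call. They do not tell look-alikes from the thing itself.
- env.search_frame(picture, thing): "rect" ([centre column, centre row, width, height] in pixels, round what is visible of it).
- env.spot_point(picture, thing): "uv" ([column, row] in pixels: a listed point, or the origin of a listed thing).
The state is a dict: "clock": time; "qpos": joint angles; "joint_velocities": joint speeds; "tau": joint torques, N m; "tool_pos": TCP position; "tool_rot": TCP orientation; "wrist_force": force on the tool from outside, world axes, zero at the start; "wrist_torque": the same for the moment, N m; "gripper_width": opening from 0.0 (shut) to 1.0 (fully open); "grip_force": force on a finger pad.
Only numpy, scipy, OpenCV 4.12 (cv2) and the standard library are available. Lean on these libraries where they do the work, as an engineer would, in place of code of your own. Each camera call takes 0.05 s, during which the arm holds its last target. There are 200 camera calls.

## Working session

There is one attempt and no reset: what is moved stays moved. The work goes in short steps, Python scripts to look and compute and a tool call to move; the robot and the scene stay as the last step left them, time stands still between calls to the robot, and variables do not carry over. Pictures are saved under pics/ and viewed, at most 10 in all, crops included, and the job is handed in when it is done.

Besides the shell and the picture viewer there is one more tool, called after "Request:" by a JSON object that holds its "op" and its "data", one argument or row to a line. play_rows: Moves the arm, as the interface text tells. Its arguments: {"type":"object","properties":{"rows":{"type":"array"},"newtons":{"type":"number"}},"required":["rows"]}

```bash
mkdir -p pics
cat > h.py <<'E'
import numpy as np, cv2
from rig import env
from scipy.spatial.transform import Rotation as Ro
def snap(n):
    o=env.get_obs(); s=env.snapshot(n)
    if n=="wrist":
        T=np.eye(4);T[:3,:3]=Ro.from_rotvec(o["tool_rot"]).as_matrix();T[:3,3]=o["tool_pos"]
        W=np.linalg.inv(T@np.array(s["tool_from_camera"])); s["R"]=W[:3,:3]; s["t"]=W[:3,3]
    s["R"]=np.array(s["R"]);s["t"]=np.array(s["t"]);s["K"]=np.array(s["camera_matrix"])
    return s
def save(s,f): cv2.imwrite("pics/"+f,np.ascontiguousarray(s["image"][...,::-1]))
def onz(s,uv,z):
    d=s["R"].T@np.linalg.inv(s["K"])@np.array([uv[0],uv[1],1.]); c=-s["R"].T@s["t"]
    return c+d*(z-c[2])/d[2]
def px(s,X):
    p=s["K"]@(s["R"]@np.array(X)+s["t"]); return p[:2]/p[2]
def tri(L):
    A=[];b=[]
    for s,uv in L:
        d=s["R"].T@np.linalg.inv(s["K"])@np.array([uv[0],uv[1],1.]);d/=np.linalg.norm(d);P=np.eye(3)-np.outer(d,d)
        A.append(P);b.append(P@(-s["R"].T@s["t"]))
    return np.linalg.lstsq(np.vstack(A),np.hstack(b),rcond=None)[0]
E
python3 - <<'E'
from h import *
np.set_printoptions(precision=4,suppress=True)
S={n:snap(n) for n in("scene","side")}
for n in S: save(S[n],n+"0.png"); print(n,"cam",-S[n]["R"].T@S[n]["t"])
for t in["cover_mid","head_mid","rack","rack_deck","plate","mortar","ramekin0_mid"]:
    for n in S:
        print(t,n,[(np.round(d["uv"],1).tolist(),round(d["score"],2)) for d in env.spot_point({k:v for k,v in S[n].items()},t)][:4])
o=env.get_obs();print(o["tool_pos"],o["tool_rot"],o["wrist_force"],o["clock"])
print(Ro.from_rotvec(o["tool_rot"]).as_matrix())
E
```

```text
scene cam [ 1.0431 -0.4913  1.2027]
side cam [ 0.135  -0.9026  0.6478]
cover_mid scene [([351.5, 313.5], 0.64)]
cover_mid side [([408.9, 233.6], 0.6)]
head_mid scene [([369.2, 333.2], 0.54)]
head_mid side []
rack scene [([368.3, 333.4], 0.81)]
rack side [([399.4, 272.6], 0.6)]
rack_deck scene [([370.9, 321.6], 0.55)]
rack_deck side [([399.8, 256.1], 0.58), ([410.7, 237.9], 0.57)]
plate scene [([172.5, 273.6], 0.91), ([211.6, 373.6], 0.85)]
plate side [([417.6, 393.6], 0.89), ([231.9, 409.5], 0.69)]
mortar scene [([446.1, 219.9], 0.93)]
mortar side [([302.3, 213.7], 0.72)]
ramekin0_mid scene [([283.4, 289.0], 0.77)]
ramekin0_mid side [([334.6, 311.3], 0.67)]
[0.2017 0.5651 0.2503] [0.5358 3.0956 0.0001] [ 0.1437 -0.0673  0.8005] 0.8
[[-0.9418  0.3361  0.    ]
 [ 0.3361  0.9418  0.    ]
 [-0.      0.     -1.    ]]
```

View pics/scene0.png

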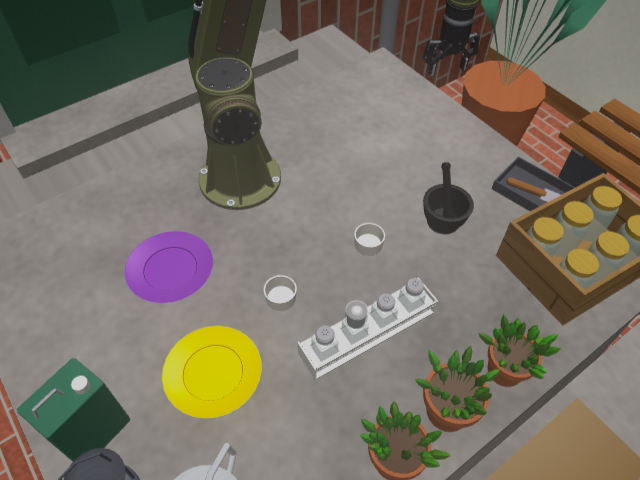

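View pics/side0.png

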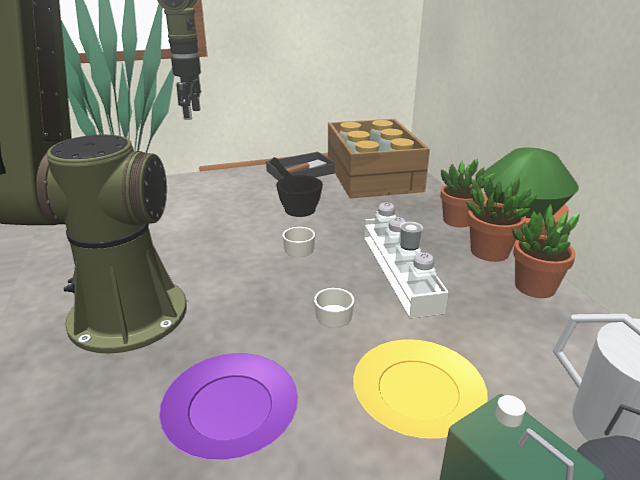

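Scene: yellow plate (212,372), purple decoy plate (170,267). The mill with the clear cap is the second jar from the left, (356,314) in scene and (411,235) in side. The shakers (325,336), (386,302), (415,287) could be mistaken for it. Next: localise and check with a crop.

Run:
```python
from h import *
np.set_printoptions(precision=4,suppress=True)
a=snap("scene");b=snap("side")
print("cover",tri([(a,(351.5,313.5)),(b,(408.9,233.6))]))
print("plate",tri([(a,(211.6,373.6)),(b,(417.6,393.6))]), onz(a,(211.6,373.6),0),onz(b,(417.6,393.6),0))
# yellow contour centre
for s in(a,b):
    hsv=cv2.cvtColor(s["image"],cv2.COLOR_RGB2HSV);m=cv2.inRange(hsv,(22,150,120),(32,255,255))
    n,l,st,c=cv2.connectedComponentsWithStats(m);i=1+np.argmax(st[1:,4])
    cs,_=cv2.findContours((l==i).astype('uint8'),0,1);pts=max(cs,key=len)[:,0]
    P=np.array([onz(s,p,0.02)[:2] for p in pts]);(cx,cy),r=cv2.minEnclosingCircle(P.astype('f4'));print("rim",cx,cy,r,st[i])
for p in[(325,333),(386,299),(415,284),(356,308)]: print("tops",onz(a,p,0.117 if p[0]!=356 else .14))
for p in[(424,259),(396,221),(386,206),(410,229)]: print("side",onz(b,p,0.117 if p[0]!=410 else .14))
for s,q in((a,(351,313)),(b,(408,234))):
    c=s["image"][int(q[1])-60:int(q[1])+60,int(q[0])-80:int(q[0])+80]
    cv2.imwrite("pics/c%d.png"%q[0],cv2.resize(c,None,fx=5,fy=5,interpolation=cv2.INTER_CUBIC)[...,::-1])
x=np.vstack([cv2.imread("pics/c351.png"),cv2.imread("pics/c408.png")]);cv2.imwrite("pics/crop.png",cv2.resize(x,(400*1,600)))
for t in["ramekin0_mid","mortar"]:
  for s,n in((a,"a"),(b,"b")):print(t,n,[onz(s,d["uv"],.022 if t[0]=='r' else 0) for d in env.spot_point(s,t)])
```

```text
cover [ 0.5904 -0.0632  0.1231]
plate [ 0.4723 -0.3644 -0.0051] [ 0.4753 -0.3656  0.    ] [ 0.4694 -0.3678  0.    ]
rim 0.47552889585494995 -0.3628276586532593 0.10947239398956299 [ 162  326   99   92 7110]
rim 0.38255465030670166 -0.40438786149024963 0.042925409972667694 [359 398  42  34  55]
tops [ 0.5936 -0.1378  0.117 ]
tops [0.6066 0.0217 0.117 ]
tops [0.6155 0.1004 0.117 ]
tops [ 0.5947 -0.0557  0.14  ]
side [ 0.5787 -0.1523  0.117 ]
side [0.5931 0.0118 0.117 ]
side [0.6023 0.0894 0.117 ]
side [ 0.5862 -0.0694  0.14  ]
ramekin0_mid a [array([ 0.3976, -0.1193,  0.022 ])]
ramekin0_mid b [array([ 0.4006, -0.1343,  0.022 ]), array([ 0.5767, -0.058 ,  0.022 ])]
mortar a [array([0.458 , 0.3711, 0.    ])]
mortar b [array([0.4516, 0.3441, 0.    ])]
```

View pics/crop.png

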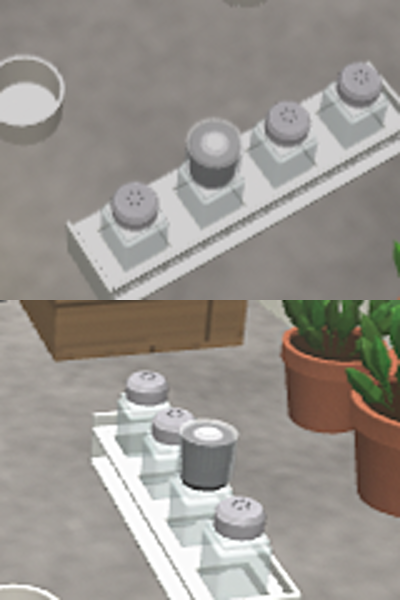

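The crop confirms it: the taller dark head under a clear cap is the mill, third jar from the top in side, second from the left in scene. Rack yaw is about -0.095 rad. Moving above it now.

Request:
{"op": "play_rows", "data": {
  "rows": [
    {"grip":-1,"x":-0.03,"y":-0.023,"z":-0.002,"yaw":3.8},
    {"grip":-1,"x":-0.06,"y":-0.046,"z":-0.004,"yaw":7.6},
    {"grip":-1,"x":-0.09,"y":-0.07,"z":-0.006,"yaw":11.4},
    {"grip":-1,"x":-0.12,"y":-0.093,"z":-0.01,"yaw":15.2},
    {"grip":-1,"x":-0.15,"y":-0.116,"z":-0.015,"yaw":19},
    {"grip":-1,"x":-0.18,"y":-0.14,"z":-0.02,"yaw":22.8},
    {"grip":-1,"x":-0.21,"y":-0.163,"z":-0.02,"yaw":26.6},
    {"grip":-1,"x":-0.24,"y":-0.186,"z":-0.02,"yaw":30.4},
    {"grip":-1,"x":-0.27,"y":-0.21,"z":-0.02,"yaw":34.2},
    {"grip":-1,"x":-0.3,"y":-0.235,"z":-0.02,"yaw":38}
  ]
}}

```text
clock: 2.1
tool_pos: [0.4059, 0.2416, 0.2705]
tool_rot: [1.518, 2.75, 0.001]
wrist_force: [0.7, 0.9, -0.2]
gripper_width: 1.001
grip_force: 0.0
```

```bash
cat > d.py <<'E'
import sys
from h import *
# tool-axis shift to world target x y z, tool-y world angle
t=list(map(float,sys.argv[1:5])); o=env.get_obs(); R=Ro.from_rotvec(o["tool_rot"]).as_matrix()
print("pos",np.round(o["tool_pos"],4),"tooly",round(np.arctan2(R[1,1],R[0,1]),4),"tz",np.round(R[:,2],4),"q",np.round(o["qpos"],3),"t",o["clock"],"w",o["gripper_width"])
print("shift",np.round(R.T@(np.array(t[:3])-o["tool_pos"]),4),"yaw",round(np.degrees(np.arctan2(R[1,1],R[0,1])-t[3]),2))
E
python3 d.py 0.590 -0.063 0.27 -0.094
```

```text
pos [0.4059 0.2416 0.2705] tooly 0.5623 tz [ 6.e-04  4.e-04 -1.e+00] q [ 0.537  0.065 -0.305  1.2    0.     1.545] t 2.1 w 1.0010940976110445
shift [-0.3559 -0.0067  0.0005] yaw 37.6
```

Request:
{"op": "play_rows", "data": {
  "rows": [
    {"grip":-1,"x":-0.045,"y":-0.001,"z":0,"yaw":4.7},
    {"grip":-1,"x":-0.09,"y":-0.002,"z":0,"yaw":9.4},
    {"grip":-1,"x":-0.135,"y":-0.003,"z":0,"yaw":14.1},
    {"grip":-1,"x":-0.18,"y":-0.004,"z":0,"yaw":18.8},
    {"grip":-1,"x":-0.225,"y":-0.004,"z":0,"yaw":23.5},
    {"grip":-1,"x":-0.27,"y":-0.005,"z":0,"yaw":28.2},
    {"grip":-1,"x":-0.315,"y":-0.006,"z":0,"yaw":32.9},
    {"grip":-1,"x":-0.356,"y":-0.007,"z":0,"yaw":37.6},
    {"grip":-1,"x":-0.356,"y":-0.007,"z":0,"yaw":37.6},
    {"grip":-1,"x":-0.356,"y":-0.007,"z":0,"yaw":37.6}
  ]
}}

```text
clock: 3.1
tool_pos: [0.5898, -0.0622, 0.2698]
tool_rot: [-2.321, -2.115, 0.001]
wrist_force: [-0.6, 0.4, -0.3]
gripper_width: 0.998
grip_force: 0.0
```

```bash
python3 - <<'E'
from h import *
np.set_printoptions(precision=4,suppress=True)
s=snap("wrist");save(s,"w1.png");print("cam",-s["R"].T@s["t"])
for t in["cover_mid","head_mid","head_grip","rack_deck"]:
  z={"cover_mid":.12,"head_mid":.1155,"head_grip":.125,"rack_deck":.042}[t]
  print(t,[(np.round(d["uv"],1),d["score"],onz(s,d["uv"],z)) for d in env.spot_point(s,t)])
print([(d["rect"],d["score"]) for d in env.search_frame(s,"cover_mid")])
E
python3 d.py 0.590 -0.063 0.27 -0.094
```

```text
cam [0.5979 0.0168 0.3945]
cover_mid [(array([328.7, 218.3]), 0.95, array([ 0.5967, -0.0589,  0.12  ])), (array([162. , 269.2]), 0.19, array([ 0.453 , -0.0902,  0.12  ]))]
head_mid [(array([160.4, 269.6]), 0.18, array([ 0.4492, -0.0922,  0.1155]))]
head_grip []
rack_deck [(array([322.6, 158.6]), 0.73, array([ 0.5957, -0.0196,  0.042 ]))]
[([330.8, 219.3, 65.7, 69.7], 0.88)]
pos [ 0.5895 -0.0605  0.2706] tooly -0.0897 tz [ 3.e-04  0.e+00 -1.e+00] q [-0.102  0.292 -0.029  1.249  0.     1.558] t 3.4 w 0.9976917889708814
shift [-0.0025  0.0007  0.0006] yaw 0.24
```

View pics/w1.png

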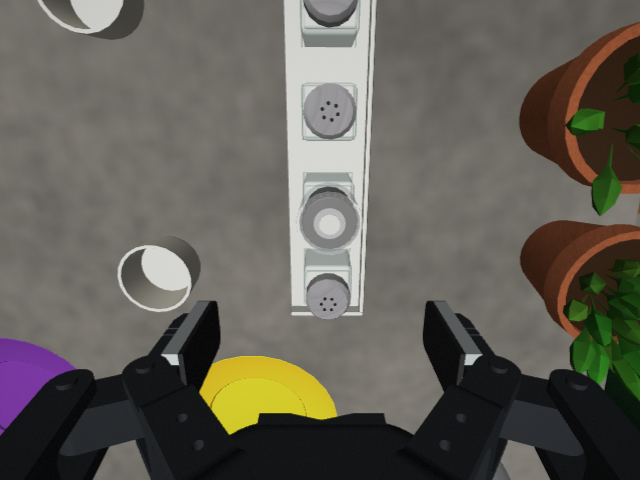

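Run:
```python
from h import *
np.set_printoptions(precision=4,suppress=True)
s=snap("wrist")
for i in range(2):
  g=cv2.GaussianBlur(cv2.cvtColor(s["image"],cv2.COLOR_RGB2GRAY),(3,3),0)
  c=cv2.HoughCircles(g,cv2.HOUGH_GRADIENT,1,30,param1=80,param2=18,minRadius=18,maxRadius=36)
  for q in c[0]:
    if 290<q[0]<370: print(q, onz(s,q[:2],.14),onz(s,q[:2],.115))
  break
a=snap("scene");b=snap("side")
L=[(s,(329.5,219)),]
da=env.spot_point(a,"cover_mid");db=env.spot_point(b,"cover_mid")
dw=env.spot_point(s,"cover_mid")
print(da[:2],db[:2]);print(tri([(a,da[0]["uv"]),(b,db[0]["uv"]),(s,dw[0]["uv"])]))
for n,v in(("a",a),("b",b)):print(n,px(v,[.595,-.062,.14]),px(v,[.59,-.066,.14]))
```

```text
[333.5 221.5  34.3] [ 0.6    -0.0547  0.14  ] [ 0.6003 -0.0619  0.115 ]
[327.5 110.5  26.6] [0.6022 0.024  0.14  ] [0.6026 0.0245 0.115 ]
[325.5 285.5  34.3] [ 0.5895 -0.1069  0.14  ] [ 0.5887 -0.1192  0.115 ]
[331.5   3.5  26.1] [0.61   0.0867 0.14  ] [0.6112 0.0934 0.115 ]
[{'uv': [352.6, 311.3], 'score': 0.64}] [{'uv': [406.8, 234.0], 'score': 0.58}, {'uv': [401.3, 272.5], 'score': 0.26}]
[ 0.5911 -0.0575  0.1208]
a [353.818  309.6135] [350.9084 308.9432]
b [412.2338 226.8101] [410.9133 228.0056]
```

```bash
python3 d.py 0.5965 -0.0575 0.125 -0.094
```

```text
pos [ 0.5898 -0.0613  0.2704] tooly -0.091 tz [ 1.e-04 -0.e+00 -1.e+00] q [-0.104  0.293 -0.029  1.249 -0.     1.558] t 3.7 w 0.9994835479236961
shift [0.0044 0.0063 0.1454] yaw 0.17
```

Request:
{"op": "play_rows", "data": {
  "rows": [
    {"grip":-1,"x":0.004,"y":0.006,"z":0.01,"yaw":0},
    {"grip":-1,"x":0.004,"y":0.006,"z":0.03,"yaw":0},
    {"grip":-1,"x":0.004,"y":0.006,"z":0.05,"yaw":0},
    {"grip":-1,"x":0.004,"y":0.006,"z":0.07,"yaw":0},
    {"grip":-1,"x":0.004,"y":0.006,"z":0.085,"yaw":0},
    {"grip":-1,"x":0.004,"y":0.006,"z":0.085,"yaw":0},
    {"grip":-1,"x":0.004,"y":0.006,"z":0.085,"yaw":0},
    {"grip":-1,"x":0.004,"y":0.006,"z":0.085,"yaw":0},
    {"grip":-1,"x":0.004,"y":0.006,"z":0.085,"yaw":0},
    {"grip":-1,"x":0.004,"y":0.006,"z":0.085,"yaw":0}
  ]
}}

```text
clock: 4.7
tool_pos: [0.5967, -0.0581, 0.1861]
tool_rot: [2.32, 2.117, 0.002]
wrist_force: [0.3, -0.3, -0.5]
gripper_width: 1.003
grip_force: 0.0
```

```bash
python3 - <<'E'
from h import *
np.set_printoptions(precision=4,suppress=True)
s=snap("wrist");im=s["image"].copy()
P=np.mean([env.get_obs()["tool_pos"] for _ in range(1)],axis=0)
for c,col in(((.5965,-.0575),(255,0,0)),):
  for z,r in((.14,.025),(.1,.025)):
    pts=np.array([px(s,[c[0]+r*np.cos(t),c[1]+r*np.sin(t),z]) for t in np.linspace(0,6.28,60)]).astype(int)
    cv2.polylines(im,[pts],True,col,1)
cv2.circle(im,tuple(px(s,[P[0],P[1],.14]).astype(int)),2,(0,255,0),-1)
s2=dict(image=im);save(s2,"w2.png");print([(d["uv"],d["score"],onz(s,d["uv"],.12)) for d in env.spot_point(s,"cover_mid")])
E
python3 d.py 0.5965 -0.0575 0.125 -0.094
```

```text
[([322.1, 263.0], 0.62, array([ 0.598 , -0.0583,  0.12  ]))]
pos [ 0.5965 -0.0581  0.1858] tooly -0.0915 tz [ 9.e-04 -1.e-04 -1.e+00] q [-0.097  0.343 -0.155  1.072  0.     1.565] t 4.8 w 1.0017733000084617
shift [ 0.0006 -0.0001  0.0608] yaw 0.14
```

View pics/w2.png

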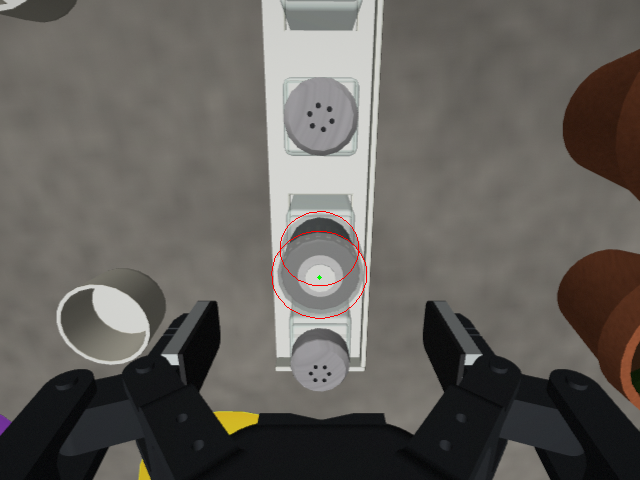

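The wrist view shows the projected cap outline matching the cap (centre 319,276). Descending and gripping.

Request:
{"op": "play_rows", "data": {
  "rows": [
    {"grip":-1,"z":0.015},
    {"grip":-1,"z":0.03},
    {"grip":-1,"z":0.045},
    {"grip":-1,"z":0.06},
    {"grip":-1,"z":0.06},
    {"grip":0.5,"z":0.06},
    {"grip":0.5,"z":0.06},
    {"grip":0.5,"z":0.06},
    {"grip":0.5,"z":0.06},
    {"grip":0.5,"z":0.06}
  ],
  "newtons": 20
}}

```text
$.rows[0]: bad value
```

Request:
{"op": "play_rows", "data": {
  "rows": [
    {"grip":-1,"x":0,"y":0,"z":0.015,"yaw":0},
    {"grip":-1,"x":0,"y":0,"z":0.03,"yaw":0},
    {"grip":-1,"x":0,"y":0,"z":0.045,"yaw":0},
    {"grip":-1,"x":0,"y":0,"z":0.06,"yaw":0},
    {"grip":-1,"x":0,"y":0,"z":0.06,"yaw":0},
    {"grip":0.5,"x":0,"y":0,"z":0.06,"yaw":0},
    {"grip":0.5,"x":0,"y":0,"z":0.06,"yaw":0},
    {"grip":0.5,"x":0,"y":0,"z":0.06,"yaw":0},
    {"grip":0.5,"x":0,"y":0,"z":0.06,"yaw":0},
    {"grip":0.5,"x":0,"y":0,"z":0.06,"yaw":0}
  ],
  "newtons": 20
}}

```text
clock: 5.8
tool_pos: [0.5967, -0.0582, 0.1263]
tool_rot: [2.32, 2.117, 0.002]
wrist_force: [-1.7, -0.2, 5.4]
gripper_width: 0.591
grip_force: 20.8
```

Request:
{"op": "play_rows", "data": {
  "rows": [
    {"grip":0.5,"x":0,"y":0,"z":-0.005,"yaw":0},
    {"grip":0.5,"x":0,"y":0,"z":-0.015,"yaw":0},
    {"grip":0.5,"x":0,"y":0,"z":-0.025,"yaw":0},
    {"grip":0.5,"x":0,"y":0,"z":-0.035,"yaw":0},
    {"grip":0.5,"x":0,"y":0,"z":-0.045,"yaw":0},
    {"grip":0.5,"x":0,"y":0,"z":-0.055,"yaw":0},
    {"grip":0.5,"x":0,"y":0,"z":-0.07,"yaw":0},
    {"grip":0.5,"x":0,"y":0,"z":-0.085,"yaw":0},
    {"grip":0.5,"x":0,"y":0,"z":-0.1,"yaw":0},
    {"grip":0.5,"x":0,"y":0,"z":-0.1,"yaw":0}
  ]
}}

```text
clock: 6.8
tool_pos: [0.5976, -0.0582, 0.228]
tool_rot: [2.318, 2.116, 0.004]
wrist_force: [0.6, 0.8, 0.4]
gripper_width: 0.589
grip_force: 20.9
```

```bash
python3 - <<'E'
from h import *
np.set_printoptions(precision=4,suppress=True)
o=env.get_obs();print(o["gripper_width"],o["grip_force"],o["wrist_force"])
w=snap("wrist");a=snap("scene");b=snap("side")
x=np.hstack([w["image"][150:450,170:470],cv2.resize(b["image"][150:270,340:460],(300,300))]);save(dict(image=x),"lift.png")
for s,z in((w,.1155),(a,.1155),(b,.1155)): print("head",[(d["uv"],d["score"],onz(s,d["uv"],z)) for d in env.spot_point(s,"head_mid")][:2],"cov",[(d["uv"],d["score"]) for d in env.spot_point(s,"cover_mid")][:2])
E
python3 d.py 0.475 -0.363 0.226 -0.094
```

```text
0.58859024654869 20.9286442771554 [0.6371 0.8242 0.3962]
head [([317.9, 235.8], 0.71, array([ 0.5965, -0.0568,  0.1155]))] cov [([322.7, 320.0], 0.74)]
head [([357.6, 313.3], 0.76, array([ 0.5968, -0.0512,  0.1155])), ([357.0, 311.7], 0.56, array([ 0.5929, -0.0498,  0.1155]))] cov [([357.0, 290.3], 0.71)]
head [([409.4, 239.0], 0.91, array([ 0.5873, -0.0691,  0.1155]))] cov [([412.1, 191.4], 0.56)]
pos [ 0.5959 -0.0581  0.2247] tooly -0.0915 tz [-1.1e-03  1.0e-04 -1.0e+00] q [-0.097  0.323 -0.093  1.156 -0.     1.565] t 7.25 w 0.5872133180372551
shift [-0.3147 -0.0925 -0.0012] yaw 0.15
```

View pics/lift.png

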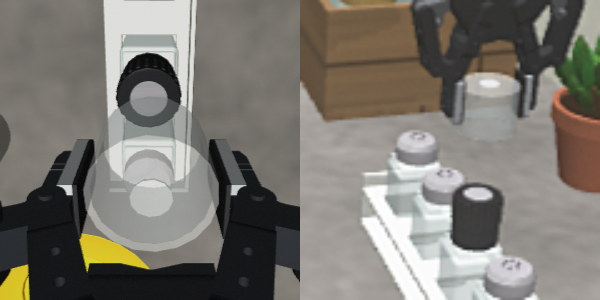

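The cap is held, and the bare head stands seated (wrist crop 148,95). Carrying the cap over the plate.

Request:
{"op": "play_rows", "data": {
  "rows": [
    {"grip":0.5,"x":-0.03,"y":-0.009,"z":0,"yaw":0},
    {"grip":0.5,"x":-0.07,"y":-0.02,"z":0,"yaw":0},
    {"grip":0.5,"x":-0.11,"y":-0.032,"z":0,"yaw":0},
    {"grip":0.5,"x":-0.15,"y":-0.044,"z":0,"yaw":0},
    {"grip":0.5,"x":-0.19,"y":-0.056,"z":0,"yaw":0},
    {"grip":0.5,"x":-0.23,"y":-0.067,"z":0,"yaw":0},
    {"grip":0.5,"x":-0.265,"y":-0.078,"z":0,"yaw":0},
    {"grip":0.5,"x":-0.295,"y":-0.087,"z":0,"yaw":0},
    {"grip":0.5,"x":-0.316,"y":-0.093,"z":0,"yaw":0},
    {"grip":0.5,"x":-0.316,"y":-0.093,"z":0,"yaw":0}
  ]
}}

```text
clock: 8.25
tool_pos: [0.4735, -0.3668, 0.2249]
tool_rot: [2.325, 2.113, -0.001]
wrist_force: [0.1, 0.9, 0.1]
gripper_width: 0.586
grip_force: 20.9
```

```bash
python3 - <<'E'
from h import *
np.set_printoptions(precision=4,suppress=True)
s=snap("wrist");save(s,"w3.png")
for d in env.spot_point(s,"plate"): print(d,onz(s,d["uv"],0))
hsv=cv2.cvtColor(s["image"],cv2.COLOR_RGB2HSV);m=cv2.inRange(hsv,(22,120,100),(33,255,255))
cs,_=cv2.findContours(m,0,1);pts=np.vstack([c[:,0] for c in cs if len(c)>60])
# outer rim points fit
P=np.array([onz(s,p,0.02)[:2] for p in pts])
from scipy.optimize import least_squares
r=least_squares(lambda c:np.hypot(P[:,0]-c[0],P[:,1]-c[1])-.11,[.475,-.363],loss="cauchy",f_scale=.002);print("rim fit",r.x,np.mean(abs(r.fun)<.003))
E
python3 d.py 0.475 -0.363 0.033 -0.094
```

```text
{'uv': [1.0, 172.2], 'score': 0.94} [ 0.1636 -0.307   0.    ]
{'uv': [322.1, 200.4], 'score': 0.67} [ 0.4751 -0.3652  0.    ]
rim fit [ 0.4745 -0.3631] 0.8577912254160364
pos [ 0.4745 -0.3644  0.225 ] tooly -0.0926 tz [-2.e-04  7.e-04 -1.e+00] q [-0.655  0.321 -0.095  1.156  0.     1.008] t 8.35 w 0.5877866044952736
shift [0.0013 0.0005 0.192 ] yaw 0.08
```

View pics/w3.png

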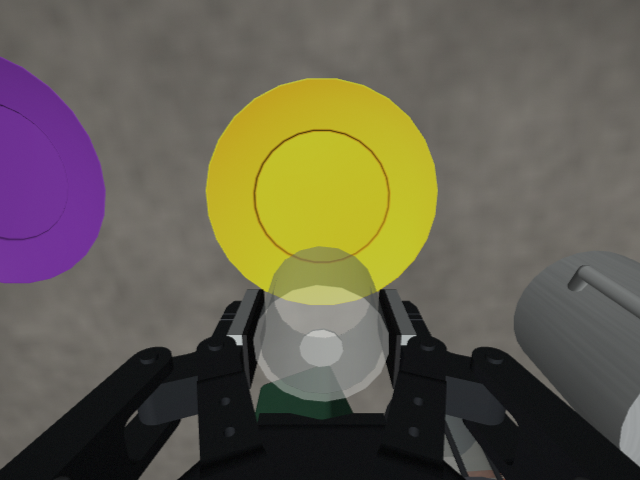

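Request:
{"op": "play_rows", "data": {
  "rows": [
    {"grip":0.5,"x":0.001,"y":0,"z":0.01,"yaw":0},
    {"grip":0.5,"x":0.001,"y":0,"z":0.035,"yaw":0},
    {"grip":0.5,"x":0.001,"y":0,"z":0.06,"yaw":0},
    {"grip":0.5,"x":0.001,"y":0,"z":0.085,"yaw":0},
    {"grip":0.5,"x":0.001,"y":0,"z":0.11,"yaw":0},
    {"grip":0.5,"x":0.001,"y":0,"z":0.135,"yaw":0},
    {"grip":0.5,"x":0.001,"y":0,"z":0.155,"yaw":0},
    {"grip":0.5,"x":0.001,"y":0,"z":0.175,"yaw":0},
    {"grip":0.5,"x":0.001,"y":0,"z":0.185,"yaw":0},
    {"grip":0.5,"x":0.001,"y":0,"z":0.185,"yaw":0}
  ]
}}

```text
clock: 9.35
tool_pos: [0.474, -0.3615, 0.0385]
tool_rot: [-2.317, -2.117, 0.001]
wrist_force: [-0.3, 0.2, 0.1]
gripper_width: 0.586
grip_force: 20.9
```

Request:
{"op": "play_rows", "data": {
  "rows": [
    {"grip":0.5,"x":0,"y":0,"z":0.002,"yaw":0},
    {"grip":0.5,"x":0,"y":0,"z":0.004,"yaw":0},
    {"grip":0.5,"x":0,"y":0,"z":0.006,"yaw":0},
    {"grip":0.5,"x":0,"y":0,"z":0.007,"yaw":0},
    {"grip":0.5,"x":0,"y":0,"z":0.0075,"yaw":0},
    {"grip":0.5,"x":0,"y":0,"z":0.008,"yaw":0},
    {"grip":0.5,"x":0,"y":0,"z":0.008,"yaw":0},
    {"grip":0.5,"x":0,"y":0,"z":0.008,"yaw":0},
    {"grip":0.5,"x":0,"y":0,"z":0.008,"yaw":0},
    {"grip":0.5,"x":0,"y":0,"z":0.008,"yaw":0}
  ]
}}

```text
clock: 10.35
tool_pos: [0.4748, -0.3633, 0.0323]
tool_rot: [2.321, 2.118, 0.0]
wrist_force: [0.4, 0.7, 0.1]
gripper_width: 0.589
grip_force: 20.9
```

Continue creeping in half-millimetre steps until contact.

Request:
{"op": "play_rows", "data": {
  "rows": [
    {"grip":0.5,"x":0,"y":0,"z":0.0005,"yaw":0},
    {"grip":0.5,"x":0,"y":0,"z":0.001,"yaw":0},
    {"grip":0.5,"x":0,"y":0,"z":0.001,"yaw":0},
    {"grip":0.5,"x":0,"y":0,"z":0.001,"yaw":0},
    {"grip":0.5,"x":0,"y":0,"z":0.001,"yaw":0},
    {"grip":0.5,"x":0,"y":0,"z":0.001,"yaw":0},
    {"grip":0.5,"x":0,"y":0,"z":0.001,"yaw":0},
    {"grip":0.5,"x":0,"y":0,"z":0.001,"yaw":0},
    {"grip":0.5,"x":0,"y":0,"z":0.001,"yaw":0},
    {"grip":0.5,"x":0,"y":0,"z":0.001,"yaw":0}
  ]
}}

```text
clock: 11.35
tool_pos: [0.4749, -0.3633, 0.0314]
tool_rot: [2.321, 2.118, 0.0]
wrist_force: [-0.2, 0.3, 4.8]
gripper_width: 0.59
grip_force: 21.2
```

Request:
{"op": "play_rows", "data": {
  "rows": [
    {"grip":0.5,"x":0,"y":0,"z":0.0005,"yaw":0},
    {"grip":0.5,"x":0,"y":0,"z":0.001,"yaw":0},
    {"grip":0.5,"x":0,"y":0,"z":0.001,"yaw":0},
    {"grip":0.5,"x":0,"y":0,"z":0.001,"yaw":0},
    {"grip":0.5,"x":0,"y":0,"z":0.001,"yaw":0},
    {"grip":0.5,"x":0,"y":0,"z":0.001,"yaw":0},
    {"grip":0.5,"x":0,"y":0,"z":0.001,"yaw":0},
    {"grip":0.5,"x":0,"y":0,"z":0.001,"yaw":0},
    {"grip":0.5,"x":0,"y":0,"z":0.001,"yaw":0},
    {"grip":0.5,"x":0,"y":0,"z":0.001,"yaw":0}
  ]
}}

```text
clock: 12.35
tool_pos: [0.4749, -0.3634, 0.0313]
tool_rot: [2.32, 2.117, 0.0]
wrist_force: [-3.3, 2.2, 12.5]
gripper_width: 0.587
grip_force: 21.6
```

Request:
{"op": "play_rows", "data": {
  "rows": [
    {"grip":0.5,"x":0,"y":0,"z":-0.001,"yaw":0},
    {"grip":0.1,"x":0,"y":0,"z":-0.001,"yaw":0},
    {"grip":-0.2,"x":0,"y":0,"z":-0.001,"yaw":0},
    {"grip":-0.4,"x":0,"y":0,"z":-0.001,"yaw":0},
    {"grip":-0.7,"x":0,"y":0,"z":-0.001,"yaw":0},
    {"grip":-0.8,"x":0,"y":0,"z":-0.001,"yaw":0},
    {"grip":-0.8,"x":0,"y":0,"z":-0.001,"yaw":0},
    {"grip":-0.8,"x":0,"y":0,"z":-0.005,"yaw":0},
    {"grip":-0.8,"x":0,"y":0,"z":-0.01,"yaw":0},
    {"grip":-0.8,"x":0,"y":0,"z":-0.02,"yaw":0}
  ]
}}

```text
clock: 13.35
tool_pos: [0.4745, -0.363, 0.0504]
tool_rot: [-2.32, -2.117, 0.0]
wrist_force: [0.1, -0.3, -1.0]
gripper_width: 0.898
grip_force: 0.0
```

Request:
{"op": "play_rows", "data": {
  "rows": [
    {"grip":-0.8,"x":0,"y":0,"z":-0.02,"yaw":0},
    {"grip":-0.8,"x":0,"y":0,"z":-0.04,"yaw":0},
    {"grip":-0.8,"x":0,"y":0,"z":-0.065,"yaw":0},
    {"grip":-0.8,"x":0,"y":0,"z":-0.09,"yaw":0},
    {"grip":-0.8,"x":0,"y":0,"z":-0.115,"yaw":0},
    {"grip":-0.8,"x":0,"y":0,"z":-0.14,"yaw":0},
    {"grip":-0.8,"x":0,"y":0,"z":-0.16,"yaw":0},
    {"grip":-0.8,"x":0,"y":0,"z":-0.175,"yaw":0},
    {"grip":-0.8,"x":0,"y":0,"z":-0.175,"yaw":0},
    {"grip":-0.8,"x":0,"y":0,"z":-0.175,"yaw":0}
  ]
}}

```text
clock: 14.35
tool_pos: [0.4749, -0.3633, 0.2257]
tool_rot: [2.32, 2.117, 0.0]
wrist_force: [0.0, -0.8, -0.6]
gripper_width: 0.9
grip_force: 0.0
```

```bash
python3 - <<'E'
from h import *
np.set_printoptions(precision=4,suppress=True)
w=snap("wrist");b=snap("side")
x=np.hstack([w["image"][50:350,170:470],cv2.resize(b["image"][320:450,350:490],(323,300))]);save(dict(image=x),"placed.png")
print([(d["uv"],d["score"],onz(w,d["uv"],.025)) for d in env.spot_point(w,"cover_mid")])
E
python3 d.py 0.597 -0.0575 0.226 -0.094
```

```text
[([323.5, 212.6], 0.64, array([ 0.4775, -0.3683,  0.025 ]))]
pos [ 0.4743 -0.3629  0.2242] tooly -0.0914 tz [-0.0014  0.0011 -1.    ] q [-0.653  0.321 -0.097  1.155  0.     1.009] t 14.5 w 0.8973282995464568
shift [ 0.3153  0.0943 -0.0016] yaw 0.15
```

View pics/placed.png

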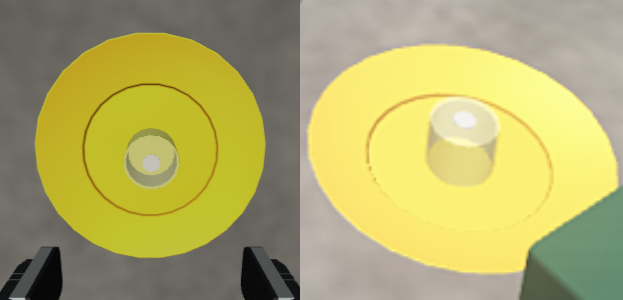

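Cap stands flat inside the plate floor (crop 151,160). Returning to the mill.

Request:
{"op": "play_rows", "data": {
  "rows": [
    {"grip":-0.6,"x":0.03,"y":0.009,"z":0,"yaw":0},
    {"grip":-0.6,"x":0.07,"y":0.02,"z":0,"yaw":0},
    {"grip":-0.6,"x":0.11,"y":0.032,"z":0,"yaw":0},
    {"grip":-0.6,"x":0.15,"y":0.044,"z":0,"yaw":0},
    {"grip":-0.6,"x":0.19,"y":0.056,"z":0,"yaw":0},
    {"grip":-0.6,"x":0.23,"y":0.067,"z":0,"yaw":0},
    {"grip":-0.6,"x":0.265,"y":0.078,"z":0,"yaw":0},
    {"grip":-0.6,"x":0.295,"y":0.087,"z":0,"yaw":0},
    {"grip":-0.6,"x":0.316,"y":0.093,"z":0,"yaw":0},
    {"grip":-0.6,"x":0.316,"y":0.093,"z":0,"yaw":0}
  ]
}}

```text
clock: 15.5
tool_pos: [0.5966, -0.0545, 0.2241]
tool_rot: [-2.316, -2.121, 0.001]
wrist_force: [0.4, -0.3, -0.9]
gripper_width: 0.8
grip_force: 0.0
```

```bash
python3 - <<'E'
from h import *
np.set_printoptions(precision=4,suppress=True)
s=snap("wrist");im=s["image"].copy();P=env.get_obs()["tool_pos"]
for c,col in(((.5965,-.0575),(255,0,0)),):
  for z,r in((.138,.021),):
    pts=np.array([px(s,[c[0]+r*np.cos(t),c[1]+r*np.sin(t),z]) for t in np.linspace(0,6.28,60)]).astype(int)
    cv2.polylines(im,[pts],True,col,1)
cv2.circle(im,tuple(px(s,[P[0],P[1],.138]).astype(int)),1,(0,255,0),-1)
save(dict(image=cv2.resize(im[150:350,220:420],None,fx=2.5,fy=2.5)),"w4.png")
for n,z in(("head_mid",.1155),("head_grip",.125)):print([(d["uv"],d["score"],onz(s,d["uv"],z)) for d in env.spot_point(s,n)])
E
python3 d.py 0.5965 -0.0575 0.127 -0.094
```

```text
[([318.8, 242.8], 0.96, array([ 0.5952, -0.0568,  0.1155]))]
[([320.7, 248.8], 0.72, array([ 0.5965, -0.0578,  0.125 ])), ([318.9, 243.5], 0.42, array([ 0.5956, -0.054 ,  0.125 ]))]
pos [ 0.5957 -0.0576  0.2246] tooly -0.0916 tz [-1.4e-03 -4.0e-04 -1.0e+00] q [-9.600e-02  3.220e-01 -9.400e-02  1.156e+00 -1.000e-03  1.566e+00] t 15.65 w 0.7984312927577136
shift [0.0002 0.0009 0.0976] yaw 0.14
```

View pics/w4.png

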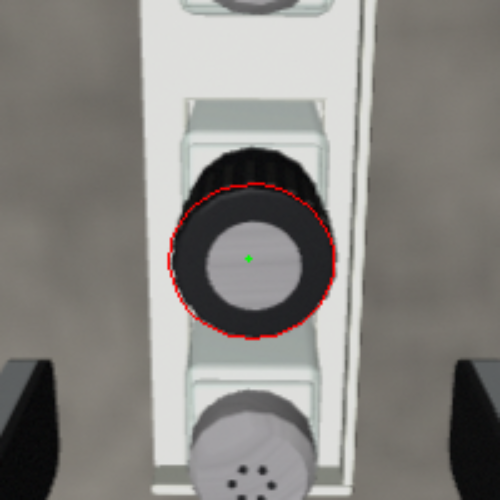

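The projected outline fits the head's top (centre 252,262). Descending and gripping.

Request:
{"op": "play_rows", "data": {
  "rows": [
    {"grip":-0.6,"x":0,"y":0.0005,"z":0.02,"yaw":0},
    {"grip":-0.6,"x":0,"y":0.0005,"z":0.045,"yaw":0},
    {"grip":-0.6,"x":0,"y":0.0005,"z":0.07,"yaw":0},
    {"grip":-0.6,"x":0,"y":0.0005,"z":0.09,"yaw":0},
    {"grip":-0.6,"x":0,"y":0.0005,"z":0.097,"yaw":0},
    {"grip":-0.6,"x":0,"y":0.0005,"z":0.097,"yaw":0},
    {"grip":0.6,"x":0,"y":0.0005,"z":0.097,"yaw":0},
    {"grip":0.6,"x":0,"y":0.0005,"z":0.097,"yaw":0},
    {"grip":0.6,"x":0,"y":0.0005,"z":0.097,"yaw":0},
    {"grip":0.6,"x":0,"y":0.0005,"z":0.097,"yaw":0}
  ],
  "newtons": 35
}}

```text
clock: 16.65
tool_pos: [0.5971, -0.0575, 0.1298]
tool_rot: [2.32, 2.116, 0.001]
wrist_force: [-3.3, -0.5, 7.0]
gripper_width: 0.481
grip_force: 35.5
```

Request:
{"op": "play_rows", "data": {
  "rows": [
    {"grip":0.6,"x":0,"y":0,"z":0,"yaw":0},
    {"grip":0.6,"x":0,"y":0,"z":0,"yaw":0},
    {"grip":0.6,"x":0,"y":0,"z":0,"yaw":-2},
    {"grip":0.6,"x":0,"y":0,"z":0,"yaw":-4},
    {"grip":0.6,"x":0,"y":0,"z":0,"yaw":-6},
    {"grip":0.6,"x":0,"y":0,"z":0,"yaw":-8},
    {"grip":0.6,"x":0,"y":0,"z":0,"yaw":-10},
    {"grip":0.6,"x":0,"y":0,"z":0,"yaw":-12},
    {"grip":0.6,"x":0,"y":0,"z":0,"yaw":-12},
    {"grip":0.6,"x":0,"y":0,"z":0,"yaw":-12}
  ]
}}

```text
clock: 17.65
tool_pos: [0.5963, -0.0558, 0.1297]
tool_rot: [-2.087, -2.346, -0.003]
wrist_force: [-5.3, 4.5, 7.9]
gripper_width: 0.481
grip_force: 35.8
```

```bash
python3 d.py 0.5965 -0.0575 0.127 -0.094; python3 -c "
from h import *
o=env.get_obs();print(o['wrist_force'],o['wrist_torque'],o['gripper_width'],o['grip_force'])"
```

```text
pos [ 0.5963 -0.0558  0.1297] tooly 0.1169 tz [ 0.      0.0029 -1.    ] q [-0.095  0.384 -0.232  0.956  0.003  1.359] t 17.65 w 0.4812356054235652
shift [-0.0017 -0.      0.0027] yaw 12.08
[-5.32419889  4.50761205  7.8820344 ] [ 1.05793721  1.25578508 -0.87370965] 0.4812356054235652 35.82690238952637
```

Resisting moment of 0.87 N m turning counter-clockwise, so probably the stop. Testing clockwise to compare.

Request:
{"op": "play_rows", "data": {
  "rows": [
    {"grip":0.6,"x":0,"y":0,"z":0,"yaw":2},
    {"grip":0.6,"x":0,"y":0,"z":0,"yaw":5},
    {"grip":0.6,"x":0,"y":0,"z":0,"yaw":8},
    {"grip":0.6,"x":0,"y":0,"z":0,"yaw":11},
    {"grip":0.6,"x":0,"y":0,"z":0,"yaw":14},
    {"grip":0.6,"x":0,"y":0,"z":0,"yaw":17},
    {"grip":0.6,"x":0,"y":0,"z":0,"yaw":20},
    {"grip":0.6,"x":0,"y":0,"z":0,"yaw":23},
    {"grip":0.6,"x":0,"y":0,"z":0,"yaw":26},
    {"grip":0.6,"x":0,"y":0,"z":0,"yaw":29}
  ]
}}

```text
clock: 18.65
tool_pos: [0.5973, -0.0565, 0.1297]
tool_rot: [2.61, 1.749, 0.003]
wrist_force: [-2.8, 1.0, 6.0]
gripper_width: 0.48
grip_force: 35.6
```

```bash
cat > f.py <<'E'
from h import *
o=env.get_obs();R=Ro.from_rotvec(o["tool_rot"]).as_matrix()
print(np.round(o['tool_pos'],4),'F',np.round(o['wrist_force'],2),'M',np.round(o['wrist_torque'],2),'w',round(o['gripper_width'],3),round(o['grip_force'],1),'tooly',round(np.arctan2(R[1,1],R[0,1]),3),'q6',round(o['qpos'][5],3),o['clock'],np.round(o['tau'],2))
E
python3 f.py
```

```text
[ 0.5973 -0.0565  0.1297] F [-2.82  1.03  6.01] M [0.41 0.5  0.02] w 0.48 35.6 tooly -0.39 q6 1.866 18.65 [ -1.01 -52.85  30.88  -1.21  -0.56  -0.5 ]
```

Clockwise turns freely (0.02 N m). Continuing clockwise by about 39°.

Request:
{"op": "play_rows", "data": {
  "rows": [
    {"grip":0.6,"x":0,"y":0,"z":0,"yaw":4},
    {"grip":0.6,"x":0,"y":0,"z":0,"yaw":8},
    {"grip":0.6,"x":0,"y":0,"z":0,"yaw":13},
    {"grip":0.6,"x":0,"y":0,"z":0,"yaw":18},
    {"grip":0.6,"x":0,"y":0,"z":0,"yaw":23},
    {"grip":0.6,"x":0,"y":0,"z":0,"yaw":28},
    {"grip":0.6,"x":0,"y":0,"z":0,"yaw":32},
    {"grip":0.6,"x":0,"y":0,"z":0,"yaw":36},
    {"grip":0.6,"x":0,"y":0,"z":0,"yaw":39},
    {"grip":0.6,"x":0,"y":0,"z":0,"yaw":39}
  ]
}}

```text
clock: 19.65
tool_pos: [0.598, -0.057, 0.1297]
tool_rot: [3.043, 0.78, 0.004]
wrist_force: [-0.9, 0.9, 4.8]
gripper_width: 0.482
grip_force: 35.5
```

```bash
python3 f.py
```

```text
[ 0.598  -0.057   0.1297] F [-0.86  0.92  4.76] M [ 0.11 -0.01 -0.03] w 0.482 35.5 tooly -1.069 q6 2.544 19.65 [ -0.46 -52.4   29.31  -0.12  -0.26   0.35]
```

Request:
{"op": "play_rows", "data": {
  "rows": [
    {"grip":0.6,"x":0,"y":0,"z":-0.0005,"yaw":0},
    {"grip":0.6,"x":0,"y":0,"z":-0.001,"yaw":0},
    {"grip":0.6,"x":0,"y":0,"z":-0.0015,"yaw":0},
    {"grip":0.6,"x":0,"y":0,"z":-0.002,"yaw":0},
    {"grip":0.6,"x":0,"y":0,"z":-0.0025,"yaw":0},
    {"grip":0.6,"x":0,"y":0,"z":-0.003,"yaw":0},
    {"grip":0.6,"x":0,"y":0,"z":-0.0035,"yaw":0},
    {"grip":0.6,"x":0,"y":0,"z":-0.004,"yaw":0},
    {"grip":0.6,"x":0,"y":0,"z":-0.004,"yaw":0},
    {"grip":0.6,"x":0,"y":0,"z":-0.004,"yaw":0}
  ]
}}

```text
clock: 20.65
tool_pos: [0.5971, -0.0571, 0.1324]
tool_rot: [3.043, 0.78, 0.001]
wrist_force: [5.0, 0.6, -3.1]
gripper_width: 0.48
grip_force: 35.7
```

```bash
python3 f.py
```

```text
[ 0.5971 -0.0571  0.1324] F [ 4.95  0.63 -3.09] M [ 0.15 -1.13  0.  ] w 0.48 35.7 tooly -1.069 q6 2.544 20.65 [ -0.8  -56.48  29.36   2.3   -0.44   0.  ]
```

Request:
{"op": "play_rows", "data": {
  "rows": [
    {"grip":0.6,"x":0,"y":0,"z":-0.0005,"yaw":0},
    {"grip":0.6,"x":0,"y":0,"z":-0.001,"yaw":0},
    {"grip":0.6,"x":0,"y":0,"z":-0.0015,"yaw":0},
    {"grip":0.6,"x":0,"y":0,"z":-0.002,"yaw":0},
    {"grip":0.6,"x":0,"y":0,"z":-0.002,"yaw":0},
    {"grip":0.6,"x":0,"y":0,"z":-0.002,"yaw":0},
    {"grip":0.6,"x":0,"y":0,"z":-0.002,"yaw":0},
    {"grip":0.6,"x":0,"y":0,"z":-0.002,"yaw":0},
    {"grip":0.6,"x":0,"y":0,"z":-0.002,"yaw":0},
    {"grip":0.6,"x":0,"y":0,"z":-0.002,"yaw":0}
  ]
}}

```text
clock: 21.65
tool_pos: [0.5971, -0.0571, 0.1344]
tool_rot: [3.043, 0.78, 0.001]
wrist_force: [4.3, 0.8, -3.2]
gripper_width: 0.482
grip_force: 35.8
```

```bash
python3 f.py
```

```text
[ 0.5971 -0.0571  0.1344] F [ 4.27  0.81 -3.19] M [ 0.18 -1.13 -0.  ] w 0.482 35.8 tooly -1.069 q6 2.544 21.65 [ -0.78 -56.37  29.41   2.27  -0.43   0.  ]
```

Force stays constant at about 3 N, so it is free and only sliding friction is left. Lifting straight up.

Request:
{"op": "play_rows", "data": {
  "rows": [
    {"grip":0.6,"x":0,"y":0,"z":-0.003,"yaw":0},
    {"grip":0.6,"x":0,"y":0,"z":-0.006,"yaw":0},
    {"grip":0.6,"x":0,"y":0,"z":-0.009,"yaw":0},
    {"grip":0.6,"x":0,"y":0,"z":-0.012,"yaw":0},
    {"grip":0.6,"x":0,"y":0,"z":-0.016,"yaw":0},
    {"grip":0.6,"x":0,"y":0,"z":-0.02,"yaw":0},
    {"grip":0.6,"x":0,"y":0,"z":-0.025,"yaw":0},
    {"grip":0.6,"x":0,"y":0,"z":-0.03,"yaw":0},
    {"grip":0.6,"x":0,"y":0,"z":-0.035,"yaw":0},
    {"grip":0.6,"x":0,"y":0,"z":-0.04,"yaw":0}
  ]
}}

```text
clock: 22.65
tool_pos: [0.5968, -0.0572, 0.1748]
tool_rot: [3.043, 0.78, 0.0]
wrist_force: [-0.7, -0.6, -0.5]
gripper_width: 0.476
grip_force: 36.0
```

Request:
{"op": "play_rows", "data": {
  "rows": [
    {"grip":0.6,"x":0,"y":0,"z":-0.005,"yaw":0},
    {"grip":0.6,"x":0,"y":0,"z":-0.012,"yaw":0},
    {"grip":0.6,"x":0,"y":0,"z":-0.02,"yaw":0},
    {"grip":0.6,"x":0,"y":0,"z":-0.028,"yaw":0},
    {"grip":0.6,"x":0,"y":0,"z":-0.035,"yaw":0},
    {"grip":0.6,"x":0,"y":0,"z":-0.04,"yaw":0},
    {"grip":0.6,"x":0,"y":0,"z":-0.04,"yaw":0},
    {"grip":0.6,"x":0,"y":0,"z":-0.04,"yaw":0},
    {"grip":0.6,"x":0,"y":0,"z":-0.04,"yaw":0},
    {"grip":0.6,"x":0,"y":0,"z":-0.04,"yaw":0}
  ]
}}

```text
clock: 23.65
tool_pos: [0.5965, -0.0572, 0.2138]
tool_rot: [-3.043, -0.78, 0.001]
wrist_force: [0.6, 0.2, -0.8]
gripper_width: 0.479
grip_force: 36.0
```

```bash
python3 f.py
python3 - <<'E'
from h import *
a=snap("scene");b=snap("side")
x=np.hstack([cv2.resize(a["image"][240:400,150:450],(400,213)),cv2.resize(b["image"][120:280,300:600],(400,213))]);y=np.hstack([cv2.resize(b["image"][320:450,340:584],(400,213)),cv2.resize(b["image"][160:240,360:510],(400,213))])
save(dict(image=np.vstack([x,y])),"fin.png")
d=[env.spot_point(s,"head_mid")[:1] for s in(a,b)];print(d)
print(tri([(a,d[0][0]["uv"]),(b,d[1][0]["uv"])]))
E
```

```text
[ 0.5965 -0.0572  0.2138] F [ 0.59  0.22 -0.83] M [-0.03 -0.04 -0.01] w 0.479 36.0 tooly -1.069 q6 2.544 23.65 [ 0.000e+00 -5.472e+01  3.370e+01  1.000e-02 -0.000e+00  0.000e+00]
[[{'uv': [358.6, 294.2], 'score': 0.7}], [{'uv': [413.7, 203.4], 'score': 0.83}]]
[ 0.59570787 -0.05372391  0.19224725]
```

View pics/fin.png

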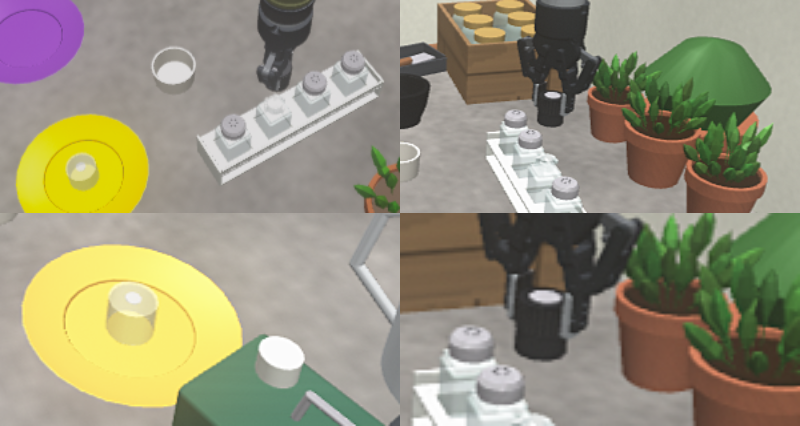

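The head is held upright about 8 cm above its seat, the jar is open, and the cap stands on the yellow plate (crop 132,312). Handing in.

```bash
python3 -c "
from rig import env
print(env.close_job())"
```

```text
the job is handed in; nothing more can be done
None
```

The job is handed in: the dust cap stands rim down on the yellow plate, and the grinder head, which unscrewed clockwise (left-hand thread), is held still and level in the gripper about 8 cm above its seat.

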